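Hang the jar caddy on its twin-pin block

ROBOT

A 7-joint arm with a two-finger parallel gripper is mounted at the origin on the work surface. World frame = base frame: x ahead of the robot, y to its left, z up, the work surface at z = 0. Lengths are in m, angles in degrees, forces in N, time in s.
With the tool pointing down it reaches from about 0.425 to 0.8 m from the base axis. Payload 8.3 kg.
Tool frame: the origin (TCP) lies between the finger pads; the fingertips stand 11 mm ahead of it and the grasp point (between the pads) lies 8 mm behind it; z points along the fingers, y is the line along which they close (so a half turn about z gives the same grasp; the last joint's range is limited). The gripper opens to 85 mm and grips with 20 to 120 N. Pads are 22 mm wide; open, the fingers measure 114 mm over their backs; the gripper's body (76 mm by 85 mm) begins 54 mm behind the grasp point. The pads swing forward as they close: fully open they stand 13 mm farther back than shut.
Start: joints at [72.771, 21.967, 0.94, 78.501, -0.361, 79.538, -2.664], TCP at [0.147, -0.607, 0.242] pointing down, gripper open.
Joint ranges: [-169.22, 169.22], [-14.56, 117.87], [-87.37, 89.26], [10.42, 133.3], [-82.24, 262.24], [0.94, 117.77], [-172.7, 172.7]. Speed limits (degrees/s): [136.94, 136.94, 172.46, 172.46, 180, 180, 180].

INTERFACE

Orientations are given as [roll, pitch, yaw] about the fixed x, y, z axes, in that order (R = Rz(yaw) Ry(pitch) Rx(roll)).
In Python, from bench import status, optics, job, spot_in, pinpoint gives the robot as it stands.
- The arm moves only by the tool drive_tool, never from a script. Its argument "rows" is a list of rows, each an object with "travel": the shift along the tool's x, y, z in m, a list of three; "delta_rot": the turn, a rotation vector about the tool's x, y, z in rad, a list of three; "gripper": the finger opening in m, from 0 to 0.0854. In form: [{"travel": [tx, ty, tz], "delta_rot": [wx, wy, wz], "gripper": gripper}, ...]. A call has 1 to 20 rows; each row is the pose to reach, as a shift and turn from the pose commanded when the call began, along the tool's axes at that moment; what a row does not reach only later rows make up. A row lasts 1/10 s, in which the tool goes at most 50 mm and 8.59 degrees, less where a joint would pass 70% of its speed; a pose out of reach is approached as far as the arm can. A call with a gripper value outside its range is refused whole. The fingers move at their own pace and stop on an object; "force" is the grip in N (left out, the last holds). Time passes only in rows, so rows that repeat a pose let the fingers close. It gives the time, the measured TCP pose, the force, the opening and the grip force at its end, in the units of the state.
- status.get_state(): the state, without advancing time (a new reading comes with each control period).
- optics.grab_frame(name): name is "scene" or "top" or "wrist"; returns a dict with "image" (420x560x3 uint8, blue, green, red), "depth" (420x560 float32, m along the optical axis (not along the pixel's ray), 0 where there is no reading), "fx", "fy", "cx", "cy" (pixels), "k1" (the pictures are not rectified: a ray, as slopes to the right and down, at radius r is drawn at 1 + k1 r^2 times it, then the intrinsics apply), "R" (3x3) and "t" (3): a world point X has camera coordinates R X + t. Camera axes: x right, y down, z forward; pixel columns grow to the right and rows downward; lengths in m; the calibration is good to about 2 mm. A picture is of the moment at which its call begins.
- job.job_done(): hands the job in; it is judged then, once.
Trained networks look in the newest picture that a camera, given by its name, has taken for a name from the list of things; names that differ only in an ending like _2 or _b are one class to them, and where a whole thing is asked for, a point or a joint stands for the part that bears it (a point fixed in the world has none). Each returns a list of dicts, best first, with "conf" (0 to 1); they miss things now and then, are a little off and sometimes report something else, mostly with a low value. They report only what shows in the picture. A call takes as long as a camera call.
- spot_in(name, camera): "point" ([column, row] in pixels, amid what is visible of it).
- pinpoint(name, camera): "point" ([column, row] in pixels: a listed point, or the origin of a listed thing).
The state is a dict: "time": time; "joint_pos": joint angles; "joint_velocities": joint speeds; "joint_efforts": joint torques, N m; "ee_pos": TCP position; "tool_rot": TCP orientation; "force": force on the tool from outside, world axes, zero at the start; "ft_torque": the same for the moment, N m; "finger_gap": finger opening in m; "grip_force": force on a finger pad.
Only numpy, scipy, OpenCV 4.12 (cv2) and the standard library are available. Lean on these libraries where they do the work, as an engineer would, in place of code of your own. Each camera call takes 0.05 s, during which the arm holds its last target. There are 200 camera calls.

TASK

Pick up the empty plywood jar caddy by its handle bar and hang it on the timber block: both holes of its metal strip over the block's two upright pins, the caddy on the side away from the block's foot, the strip down flat on the block, then let go so that it hangs upright by itself. The pins are seldom in the middle of the block, so feel for them gently: never bear on the block with more than about 2.5 kg (25 N), and leave the stock on the counter where it is.

Things in the scene. Friction and masses are not known exactly. Their poses are not given: they have to be found in the camera images.
- caddy: Loose empty jar caddy of plywood, 0.2 to 0.45 kg, standing on the counter. Origin: centre of its underside; z up; x from its metal strip side to its low front wall; y along its handle. Tray 100 (x) by 160 (y) mm, end walls to z = 56 mm, front wall to 46 mm, back wall to 80 mm with its outer face at x = -50 mm.
- caddy_bar (a point): Centre of the caddy's handle, a square wooden bar 16 by 16 mm and 150 mm long along y between two posts (30 mm wide in x, tops at z = 152 mm). In the caddy's frame at x = -20, y = 0, z = 140 mm, right above the centre of mass. Grip it from above, fingers closing along the caddy's x.
- caddy_strip (a point): Midpoint between the two holes, on the underside of the caddy's hanging strip: in its frame x = -72.5, y = 0, z = 80 mm. Strip: flat aluminium, 5 mm thick, from x = -92 to -44 mm, 180 mm along y. Holes: round, 11 mm, right through, mouths slightly chamfered, at y = +48 and -48 mm.
- stand: Fixed timber hanging block: upright beam 40 (x) by 200 (y) by 110 mm high on a foot that sticks out to x = -109 mm, 14 mm high (gussets to 63 mm). Origin: centre of the beam's underside on the counter; z up; +x points out of the plain face, where the caddy hangs. Hung home, the caddy's axes point like the block's and its origin is at x = 72.5, y = pins' offset, z = 30 mm.
- stand_top (a point): Centre of the beam's top, z = 110 mm. Two steel pins, 8 mm thick, tips slightly chamfered, stand up from here to z = 135 mm, 96 mm apart along the block's y, at x = 0. The pair sits off the middle by an unknown amount: its midpoint is anywhere from y = -20 to +20 mm. It does not move under load. Released, a hung caddy leans by up to 0.06 rad until its back wall bears on the plain face.
- jar_a: Glass jar, black lid, 60 mm in diameter, 85 mm high. Bystander: must stay where it stands. Origin: centre of the underside.
- jar_b: Glass jar, black lid, 60 mm in diameter, 85 mm high. Bystander: must stay where it stands. Origin: centre of the underside.
- tin: Tin, 74 mm in diameter, 60 mm high. Bystander: must stay where it stands. Origin: centre of the underside.
- teabox: Upright carton, 60 by 110 mm, 90 mm high. Bystander: must stay where it stands. Origin: centre of the underside.
- fudge: Flat cardboard box, 90 by 130 mm, 45 mm high. Bystander: must stay where it stands. Origin: centre of the underside.

How it is judged (in metres and radians):
On the way, in this order (a step that is already met when the one before it is completed fails the run):
1. the caddy is lifted clear of the counter (height (world z) of caddy above 0.05 m), for 0.2 s.
2. both holes are over the pins and the strip is down on the block (x of caddy in the frame of stand between 0.058 and 0.082 m and y of caddy in the frame of stand between -0.026 and 0.026 m and z of caddy in the frame of stand between 0.022 and 0.036 m and angle between caddy's own z axis and vertical below 0.12 rad and angle between the x axis of caddy and the x axis of stand, either way round below 0.13 rad), for 0.2 s.
At the end, for the whole second after the job is handed in: The caddy hangs at rest on both pins with its strip down on the block: its origin, in the block's frame, at x 58 to 82 mm, y within 26 mm of the middle and z 22 to 36 mm; leaning less than 0.12 rad, square to the block within 0.13 rad (all of step 2 and linear speed of caddy below 0.02 m/s and angular speed of caddy below 0.1 rad/s); the robot touches nothing.
It fails at once if the caddy bears on the block with more than 25 N (contact force between caddy and stand above 25 N).
It fails at once if the robot pushes the block with more than 25 N (contact force between any of the arm, the fingers and stand above 25 N).
It fails at once if a bystander is moved by more than 20 mm or tipped (distance of any of jar_a, jar_b, tin, teabox, fudge from where it was at the start of the episode above 0.02 m or angle between any of jar_a, jar_b, tin, teabox, fudge's own z axis and vertical above 0.3 rad).
It also fails if it takes over 64 s, if anything falls off the work surface, if the arm or the gripper's body presses on something with over 40 N, if the wrist force passes 120 N, or if a joint passes its speed limit or range.

## Working session

There is one attempt and no reset: what is moved stays moved. The work goes in short steps, Python scripts to look and compute and a tool call to move; the robot and the scene stay as the last step left them, time stands still between calls to the robot, and variables do not carry over. Pictures are saved under pics/ and viewed, at most 10 in all, crops included, and the job is handed in when it is done.

Besides the shell and the picture viewer there is one more tool, called after "Call:" by a JSON object that holds its "op" and its "data". drive_tool: Moves the arm, as the interface text tells. Its arguments: {"type":"object","properties":{"rows":{"type":"array","items":{"type":"object","properties":{"travel":{"type":"array","items":{"type":"number"}},"delta_rot":{"type":"array","items":{"type":"number"}},"gripper":{"type":"number"}}}},"force":{"type":"number"}},"required":["rows"]}

```bash
mkdir -p pics; cat > h.py <<'E'
import numpy as np, cv2
from bench import status, optics, job, spot_in, pinpoint
from scipy.spatial.transform import Rotation as Ro
def ray(f,p):
    d=np.array([(p[0]-f['cx'])/f['fx'],(p[1]-f['cy'])/f['fy']]);u=d.copy()
    for _ in range(20): u=d/(1+f['k1']*(u@u))
    return u
def world(f,p,z=None):
    u=np.array([*ray(f,p),1]);R=np.array(f['R']);t=np.array(f['t'])
    c=-R.T@t;d=R.T@u
    return (c,d)
def atz(f,p,z):
    c,d=world(f,p);return c+d*(z-c[2])/d[2]
def dep(f,p,r=2):
    a=f['depth'][int(p[1])-r:int(p[1])+r+1,int(p[0])-r:int(p[0])+r+1];a=a[a>0]
    c,d=world(f,p);return c+d*np.median(a) if a.size else None
def tri(l):
    A=np.zeros((3,3));b=np.zeros(3)
    for f,p in l:
        c,d=world(f,p);d=d/np.linalg.norm(d);P=np.eye(3)-np.outer(d,d);A+=P;b+=P@c
    return np.linalg.solve(A,b)
def cloud(f):
    h,w=f['depth'].shape
    g=np.stack(np.meshgrid(np.arange(w),np.arange(h)),-1).reshape(-1,2).astype(float)
    d=(g-[f['cx'],f['cy']])/[f['fx'],f['fy']];u=d.copy()
    for _ in range(15): u=d/(1+f['k1']*(u**2).sum(1,keepdims=True))
    z=f['depth'].reshape(-1);P=np.c_[u,np.ones(len(u))]*z[:,None]
    X=(P-np.array(f['t']))@np.array(f['R']);X[z<=0]=np.nan
    return X.reshape(h,w,3)
E
python3 - <<'E'
from h import *
np.set_printoptions(precision=3,suppress=True)
ims=[]
F={}
for c in ['scene','top']:
    f=F[c]=optics.grab_frame(c);im=f['image'].copy()
    for n in ['caddy','caddy_bar','caddy_strip','stand','stand_top','jar_a','tin','teabox','fudge']:
        for k in pinpoint(n,c)[:2]:
            p=k['point'];print(c,n,round(k['conf'],2),np.round(p),dep(f,p) if 3<p[0]<556 and 3<p[1]<416 else None)
            cv2.circle(im,(int(p[0]),int(p[1])),3,(0,0,255),1);cv2.putText(im,n,(int(p[0])+4,int(p[1])),0,.35,(0,0,255))
    cv2.imwrite(f'pics/{c}0.png',im)
print({k:v for k,v in status.get_state().items() if k in('ee_pos','tool_rot','time','force')})
E
```

```text
scene caddy 0.78 [265. 214.] [ 0.568 -0.19   0.041]
scene caddy_bar 0.66 [267. 165.] [ 0.501 -0.202  0.146]
scene caddy_strip 0.65 [278. 174.] [ 0.446 -0.19   0.087]
scene stand 0.62 [365. 306.] [0.81  0.104 0.033]
scene stand_top 0.69 [448. 215.] [0.548 0.252 0.109]
scene stand_top 0.15 [441. 250.] [0.568 0.25  0.019]
scene jar_a 0.92 [335. 241.] [0.619 0.001 0.034]
scene jar_a 0.58 [344. 202.] [ 0.448 -0.009  0.032]
scene tin 0.56 [367. 305.] [0.809 0.107 0.037]
scene teabox 0.85 [299. 289.] [ 0.796 -0.041  0.033]
scene fudge 0.82 [174. 195.] [ 0.545 -0.456  0.039]
top caddy 0.75 [324. 237.] [ 0.523 -0.209  0.006]
top caddy_bar 0.63 [322. 241.] [ 0.503 -0.194  0.149]
top caddy_strip 0.74 [323. 268.] [ 0.45  -0.201  0.085]
top stand 0.57 [131. 221.] [0.551 0.213 0.111]
top stand_top 0.88 [117. 221.] [0.55  0.244 0.111]
top jar_a 0.85 [238. 284.] [ 0.416 -0.018  0.086]
top jar_a 0.77 [237. 208.] [ 0.582 -0.013  0.085]
top tin 0.69 [191. 133.] [0.759 0.097 0.061]
top teabox 0.88 [255. 138.] [ 0.738 -0.052  0.087]
top fudge 0.71 [435. 243.] [ 0.504 -0.46   0.046]
{'time': 1.0, 'ee_pos': array([ 0.147, -0.607,  0.242]), 'tool_rot': array([-179.999,   -0.003,   13.631]), 'force': array([-0.386,  0.014,  0.26 ])}
```

View pics/scene0.png

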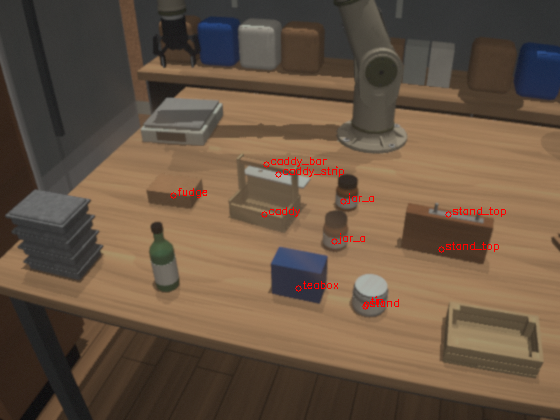

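View pics/top0.png

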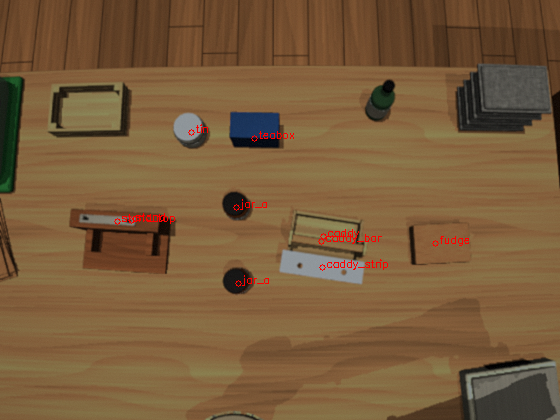

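Scene: the caddy (≈265,200) stands strip-side toward the robot, and the block (≈448,230) has its plain face away from the robot. The top view shows the pins at the ends of the pale plate (≈84,218 and ≈132,220), so the foot points toward the robot. Next I fit both poses from the depth cloud.

```bash
cat > fit.py <<'E'
from h import *
np.set_printoptions(precision=4,suppress=True)
def rect(P):
    (c,s,a)=cv2.minAreaRect((P[:,:2]*1000).astype(np.float32));
    ctr,w,v=P[:,:2].mean(0),*np.linalg.eigh(np.cov(P[:,:2].T))
    d=v[:,1];return np.round(c,1),np.round(s,1),round(a,1),'mean',ctr,'axis deg',round(np.degrees(np.arctan2(d[1],d[0]))%180,2)
def sel(X,x,y,z):
    m=(X[...,0]>x[0])&(X[...,0]<x[1])&(X[...,1]>y[0])&(X[...,1]<y[1])&(X[...,2]>z[0])&(X[...,2]<z[1]);return m
E
python3 - <<'E'
from fit import *
for c in ['top','scene']:
    f=optics.grab_frame(c);X=cloud(f)
    for n,b in dict(bar=((.42,.6),(-.32,-.08),(.138,.162)),strip=((.36,.5),(-.34,-.06),(.078,.094)),top=((.48,.62),(.1,.4),(.100,.119)),pins=((.48,.62),(.1,.4),(.122,.15))).items():
        m=sel(X,*b);P=X[m]
        if len(P)>5:print(c,n,len(P),rect(P),'z',np.percentile(P[:,2],[5,50,95]))
        if n=='pins':
            k,l=cv2.connectedComponents(m.astype(np.uint8))
            for i in range(1,k):print('  comp',(l==i).sum(),X[l==i].mean(0),np.argwhere(l==i).mean(0)[::-1])
    im=f['image'];
    if c=='top': A=cv2.resize(im[190:290,60:180],None,fx=6,fy=6,interpolation=2)
    else: B=cv2.resize(im[190:270,390:510],None,fx=6,fy=6,interpolation=2)
cv2.imwrite('pics/topst.png',A);cv2.imwrite('pics/scst.png',B)
E
```

```text
top bar 647 (array([ 499.8, -205.3]), array([158.7,  29.3]), 81.6, 'mean', array([ 0.4995, -0.2049]), 'axis deg', np.float64(81.86)) z [0.1447 0.1483 0.1531]
top strip 1780 (array([ 461.6, -199.4]), array([178.5,  64.9]), 80.8, 'mean', array([ 0.453 , -0.1992]), 'axis deg', np.float64(81.65)) z [0.0822 0.0854 0.089 ]
top top 1575 (array([552.5, 253.2]), array([202.6,  39. ]), 86.6, 'mean', array([0.5517, 0.2502]), 'axis deg', np.float64(86.67)) z [0.1067 0.1104 0.1137]
top pins 39 (array([553.8, 266.5]), array([105.4,   7.3]), 86.5, 'mean', array([0.5542, 0.2696]), 'axis deg', np.float64(86.44)) z [0.1244 0.1332 0.1369]
  comp 21 [0.557  0.314  0.1318] [ 82.2857 216.7143]
  comp 18 [0.551  0.2179 0.1328] [125.7222 219.3889]
scene bar 412 (array([ 498.5, -203. ]), array([160.5,  33.1]), 81.0, 'mean', array([ 0.5015, -0.2028]), 'axis deg', np.float64(81.23)) z [0.1392 0.1465 0.1514]
scene strip 652 (array([ 465.3, -196.8]), array([181.5,  80.3]), 86.2, 'mean', array([ 0.4583, -0.2   ]), 'axis deg', np.float64(86.48)) z [0.0798 0.0847 0.0877]
scene top 1129 (array([551.6, 255.1]), array([199.9,  48. ]), 87.3, 'mean', array([0.5565, 0.2559]), 'axis deg', np.float64(86.39)) z [0.1017 0.1097 0.1131]
scene pins 42 (array([552. , 269.1]), array([104. ,  11.4]), 87.1, 'mean', array([0.553 , 0.2665]), 'axis deg', np.float64(86.34)) z [0.1233 0.1297 0.1353]
  comp 22 [0.5501 0.2207 0.1297] [436.1364 205.7273]
  comp 20 [0.5563 0.3168 0.1304] [478.55 213.25]
```

View pics/topst.png

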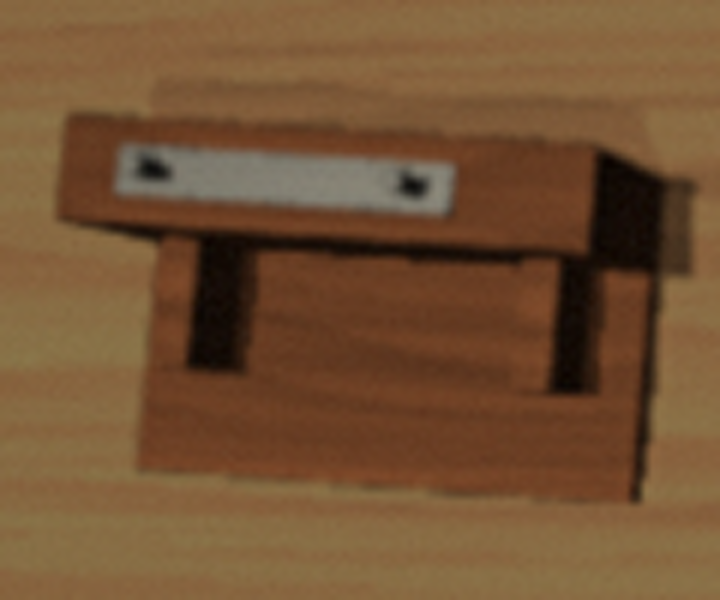

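View pics/scst.png

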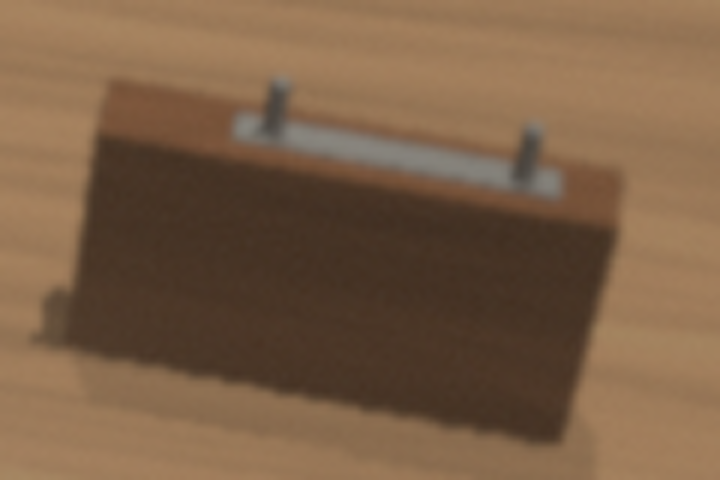

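Both top and scene views agree. The pin midpoint is about (0.554, 0.267), which is +15 mm off the middle, and the block yaw is about −3.5°. The bar is at about (0.4995, −0.2045) and the caddy yaw is about −8.3°. I'll work out the hover move over the bar.

```bash
cat >> h.py <<'E'
def plan(pos,yaw):
    s=status.get_state();R=Ro.from_euler('xyz',s['tool_rot'],degrees=True);T=Ro.from_euler('xyz',[180,0,yaw],degrees=True)
    print('travel',np.round(R.inv().apply(np.array(pos)-s['ee_pos']),4),'rot',np.round((R.inv()*T).as_rotvec(),4))
E
python3 -c "
from h import *
plan([.4995,-.2045,.25],81.7)"
```

```text
travel [ 0.4372 -0.3085 -0.0077] rot [ 0.000e+00 -1.000e-04 -1.188e+00]
```

Call:
{"op": "drive_tool", "data": {"rows": [{"travel": [0.035,-0.025,-0.008],"delta_rot": [0,0,-0.1],"gripper": 0.06},{"travel": [0.07,-0.05,-0.008],"delta_rot": [0,0,-0.2],"gripper": 0.06},{"travel": [0.11,-0.077,-0.008],"delta_rot": [0,0,-0.3],"gripper": 0.06},{"travel": [0.147,-0.104,-0.008],"delta_rot": [0,0,-0.4],"gripper": 0.06},{"travel": [0.184,-0.13,-0.008],"delta_rot": [0,0,-0.5],"gripper": 0.06},{"travel": [0.221,-0.156,-0.008],"delta_rot": [0,0,-0.6],"gripper": 0.06},{"travel": [0.258,-0.182,-0.008],"delta_rot": [0,0,-0.7],"gripper": 0.06},{"travel": [0.294,-0.208,-0.008],"delta_rot": [0,0,-0.8],"gripper": 0.06},{"travel": [0.331,-0.234,-0.008],"delta_rot": [0,0,-0.9],"gripper": 0.06},{"travel": [0.368,-0.26,-0.008],"delta_rot": [0,0,-1.0],"gripper": 0.06},{"travel": [0.405,-0.286,-0.008],"delta_rot": [0,0,-1.1],"gripper": 0.06},{"travel": [0.4372,-0.3085,-0.008],"delta_rot": [0,0,-1.188],"gripper": 0.06},{"travel": [0.4372,-0.3085,-0.008],"delta_rot": [0,0,-1.188],"gripper": 0.06},{"travel": [0.4372,-0.3085,-0.008],"delta_rot": [0,0,-1.188],"gripper": 0.06},{"travel": [0.4372,-0.3085,-0.008],"delta_rot": [0,0,-1.188],"gripper": 0.06}]}}

```text
time: 2.6
ee_pos: [0.4988, -0.2058, 0.2502]
tool_rot: [-180.0, 0.0, 81.6]
force: [0.6, 0.2, 1.1]
finger_gap: 0.0599
grip_force: 0.0
```

```bash
python3 - <<'E'
from fit import *
f=optics.grab_frame('wrist');X=cloud(f)
print('cam',-np.array(f['R']).T@f['t'],status.get_state()['ee_pos'])
for n in ['caddy','caddy_bar','caddy_strip']:
    for k in pinpoint(n,'wrist')[:1]: p=k['point'];print(n,k['conf'],p,atz(f,p,{'caddy':0,'caddy_bar':.14,'caddy_strip':.08}[n]))
for n,b in dict(bar=((.42,.6),(-.32,-.08),(.138,.162)),strip=((.36,.5),(-.34,-.06),(.078,.094))).items():
    P=X[sel(X,*b)]
    if len(P)>5:print(n,len(P),rect(P),np.percentile(P[:,2],[5,50,95]))
cv2.imwrite('pics/w1.png',f['image'])
E
```

```text
cam [ 0.5117 -0.1256  0.3812] [ 0.4987 -0.2061  0.2503]
caddy 0.98 [294.5, 169.5] [ 0.5175 -0.2112  0.    ]
caddy_bar 0.85 [274.5, 206.3] [ 0.4972 -0.205   0.14  ]
caddy_strip 0.65 [219.3, 185.2] [ 0.4472 -0.1975  0.08  ]
bar 5232 (array([ 498.1, -205.7]), array([159.9,  30.1]), 81.1, 'mean', array([ 0.4991, -0.1996]), 'axis deg', np.float64(81.09)) [0.1451 0.1473 0.1515]
strip 10437 (array([ 452.4, -198.5]), array([ 82.7, 186.1]), 4.2, 'mean', array([ 0.4526, -0.1902]), 'axis deg', np.float64(82.23)) [0.0832 0.0844 0.0856]
```

View pics/w1.png

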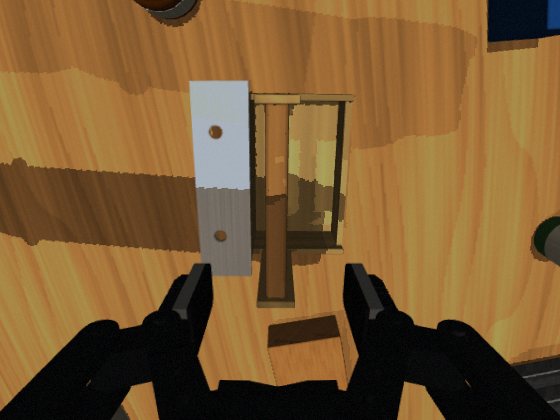

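The wrist view shows the bar between the fingers (column ≈277) and the two strip holes at ≈(215,131) and ≈(220,235). I'll use the holes for a precise caddy pose.

```bash
python3 - <<'E'
from fit import *
f=optics.grab_frame('wrist');h=[]
hsv=cv2.cvtColor(f['image'],cv2.COLOR_BGR2HSV)[...,1]
for u,v in [(215,131),(220,235)]:
    w=hsv[v-11:v+12,u-11:u+12].astype(float);m=w>120
    y,x=np.nonzero(m);p=[u-11+(x.min()+x.max())/2,v-11+(y.min()+y.max())/2];print(p,m.sum(),x.min(),x.max(),y.min(),y.max())
    h.append(atz(f,p,.085))
h=np.array(h);d=h[0]-h[1];d/=np.linalg.norm(d);print(h,np.linalg.norm(h[0]-h[1]))
yaw=np.degrees(np.arctan2(-d[0],d[1]));xa=np.array([d[1],-d[0]])
b=h.mean(0)[:2]+xa*.0525;print('caddy yaw',yaw,'bar',b);plan([*b,.132],90+yaw)
E
```

```text
[np.float64(215.0), np.float64(132.0)] 104 6 16 7 17
[np.float64(220.5), np.float64(235.0)] 73 7 16 7 15
[[ 0.4539 -0.1498  0.085 ]
 [ 0.4398 -0.2436  0.085 ]] 0.09484646383271335
caddy yaw -8.559749920389956 bar [ 0.4988 -0.2046]
travel [ 0.001  -0.0003  0.1184] rot [0.     0.0003 0.0025]
```

Call:
{"op": "drive_tool", "data": {"rows": [{"travel": [0.001,0,0.04],"delta_rot": [0,0,0.0025],"gripper": 0.06},{"travel": [0.001,0,0.075],"delta_rot": [0,0,0.0025],"gripper": 0.06},{"travel": [0.001,0,0.1],"delta_rot": [0,0,0.0025],"gripper": 0.06},{"travel": [0.001,0,0.118],"delta_rot": [0,0,0.0025],"gripper": 0.06},{"travel": [0.001,0,0.118],"delta_rot": [0,0,0.0025],"gripper": 0.06},{"travel": [0.001,0,0.118],"delta_rot": [0,0,0.0025],"gripper": 0.06}]}}

```text
time: 3.45
ee_pos: [0.4996, -0.2039, 0.1328]
tool_rot: [180.0, -0.0, 81.5]
force: [0.0, 0.5, 0.5]
finger_gap: 0.0597
grip_force: 0.0
```

Call:
{"op": "drive_tool", "data": {"force": 60, "rows": [{"travel": [0,0,0],"delta_rot": [0,0,0],"gripper": 0.01},{"travel": [0,0,0],"delta_rot": [0,0,0],"gripper": 0.01},{"travel": [0,0,0],"delta_rot": [0,0,0],"gripper": 0.01},{"travel": [0,0,0],"delta_rot": [0,0,0],"gripper": 0.01},{"travel": [0,0,0],"delta_rot": [0,0,0],"gripper": 0.01},{"travel": [0,0,0],"delta_rot": [0,0,0],"gripper": 0.01},{"travel": [0,0,0],"delta_rot": [0,0,0],"gripper": 0.01},{"travel": [0,0,0],"delta_rot": [0,0,0],"gripper": 0.01}]}}

```text
time: 4.25
ee_pos: [0.4997, -0.2037, 0.1329]
tool_rot: [180.0, 0.0, 81.5]
force: [-2.6, 0.1, 5.7]
finger_gap: 0.0147
grip_force: 61.8
```

Call:
{"op": "drive_tool", "data": {"rows": [{"travel": [0,0,-0.01],"delta_rot": [0,0,0],"gripper": 0.01},{"travel": [0,0,-0.03],"delta_rot": [0,0,0],"gripper": 0.01},{"travel": [0,0,-0.06],"delta_rot": [0,0,0],"gripper": 0.01},{"travel": [0,0,-0.09],"delta_rot": [0,0,0],"gripper": 0.01},{"travel": [0,0,-0.11],"delta_rot": [0,0,0],"gripper": 0.01},{"travel": [0,0,-0.12],"delta_rot": [0,0,0],"gripper": 0.01},{"travel": [0,0,-0.12],"delta_rot": [0,0,0],"gripper": 0.01},{"travel": [0,0,-0.12],"delta_rot": [0,0,0],"gripper": 0.01}]}}

```text
time: 5.05
ee_pos: [0.4991, -0.2034, 0.2512]
tool_rot: [-179.9, -0.0, 81.6]
force: [-0.5, -0.3, -3.8]
finger_gap: 0.0148
grip_force: 60.6
```

```bash
python3 - <<'E'
from fit import *
f=optics.grab_frame('wrist');s=status.get_state();print(s['ee_pos'],s['tool_rot'],s['force'])
cv2.imwrite('pics/w2.png',f['image'])
X=cloud(f);R=Ro.from_euler('xyz',s['tool_rot'],degrees=True)
Y=R.inv().apply((X-s['ee_pos']).reshape(-1,3)).reshape(X.shape)  # tool frame
# strip expected: tool y=-0.0525+-.024, z up .052
m=(abs(Y[...,1]+.05)<.03)&(abs(Y[...,2]-.047)<.02)&(abs(Y[...,0])<.1);P=Y[m];print(m.sum())
A=np.c_[P[:,:2],np.ones(len(P))];c=np.linalg.lstsq(A,P[:,2],rcond=None)[0]
r=P[:,2]-A@c;k=abs(r)<.004;c=np.linalg.lstsq(A[k],P[k,2],rcond=None)[0];print('plane tool slopes x,y deg',np.degrees(c[:2]),'z0',c,k.sum(),(r[k]).std())
E
```

```text
[ 0.4989 -0.2034  0.2508] [-179.866    -0.0412   81.55  ] [ 0.9358 -0.2667 -4.0873]
20240
plane tool slopes x,y deg [-0.0269  0.764 ] z0 [-0.0005  0.0133  0.048 ] 19775 0.0008170955761355738
```

View pics/w2.png

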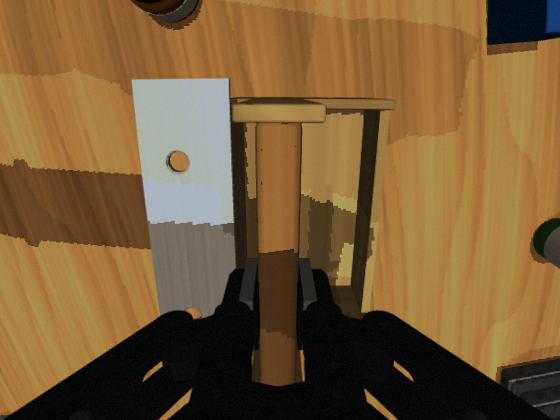

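The caddy is held level. Holes are at ≈(178,160) and ≈(191,313, partly hidden). Next I move to a place 60 mm out from the block's plain face, where the wrist camera sees pins and strip together.

```bash
python3 - <<'E'
from h import *
plan([.666,.261,.26],86.5)
E
```

```text
travel [ 0.4839  0.097  -0.0091] rot [-0.0023 -0.0008 -0.0864]
```

Call:
{"op": "drive_tool", "data": {"rows": [{"travel": [0.015,0.003,-0.009],"delta_rot": [-0.002,-0.001,-0.003],"gripper": 0.01},{"travel": [0.045,0.01,-0.009],"delta_rot": [-0.002,-0.001,-0.01],"gripper": 0.01},{"travel": [0.085,0.018,-0.009],"delta_rot": [-0.002,-0.001,-0.015],"gripper": 0.01},{"travel": [0.125,0.026,-0.009],"delta_rot": [-0.002,-0.001,-0.022],"gripper": 0.01},{"travel": [0.165,0.034,-0.009],"delta_rot": [-0.002,-0.001,-0.03],"gripper": 0.01},{"travel": [0.205,0.042,-0.009],"delta_rot": [-0.002,-0.001,-0.037],"gripper": 0.01},{"travel": [0.245,0.05,-0.009],"delta_rot": [-0.002,-0.001,-0.045],"gripper": 0.01},{"travel": [0.285,0.058,-0.009],"delta_rot": [-0.002,-0.001,-0.052],"gripper": 0.01},{"travel": [0.325,0.066,-0.009],"delta_rot": [-0.002,-0.001,-0.06],"gripper": 0.01},{"travel": [0.365,0.074,-0.009],"delta_rot": [-0.002,-0.001,-0.067],"gripper": 0.01},{"travel": [0.405,0.082,-0.009],"delta_rot": [-0.002,-0.001,-0.075],"gripper": 0.01},{"travel": [0.445,0.089,-0.009],"delta_rot": [-0.002,-0.001,-0.082],"gripper": 0.01},{"travel": [0.47,0.094,-0.009],"delta_rot": [-0.002,-0.001,-0.0864],"gripper": 0.01},{"travel": [0.484,0.097,-0.009],"delta_rot": [-0.002,-0.001,-0.0864],"gripper": 0.01},{"travel": [0.484,0.097,-0.009],"delta_rot": [-0.002,-0.001,-0.0864],"gripper": 0.01},{"travel": [0.484,0.097,-0.009],"delta_rot": [-0.002,-0.001,-0.0864],"gripper": 0.01},{"travel": [0.484,0.097,-0.009],"delta_rot": [-0.002,-0.001,-0.0864],"gripper": 0.01}]}}

```text
time: 6.8
ee_pos: [0.6667, 0.26, 0.2613]
tool_rot: [179.9, 0.1, 86.4]
force: [-0.8, -0.1, -2.9]
finger_gap: 0.0148
grip_force: 60.6
```

```bash
python3 - <<'E'
from fit import *
f=optics.grab_frame('wrist');s=status.get_state();print(s['ee_pos'],s['tool_rot'],s['force'],s['time'])
cv2.imwrite('pics/w3.png',f['image'])
for n in ['stand_top','caddy_strip']:
    for k in pinpoint(n,'wrist')[:1]: print(n,k,atz(f,k['point'],.11 if n=='stand_top' else .2))
X=cloud(f);m=sel(X,(.5,.6),(.15,.38),(.122,.15));k,l=cv2.connectedComponents(m.astype(np.uint8))
for i in range(1,k):
    if (l==i).sum()>8: print((l==i).sum(),X[l==i].mean(0),np.argwhere(l==i).mean(0)[::-1])
E
```

```text
[0.6669 0.2596 0.2616] [179.8695   0.0959  86.4065] [-0.4043 -0.5921 -3.1489] 6.85
stand_top {'point': [147.7, 208.1], 'conf': 0.79} [0.5533 0.2519 0.11  ]
caddy_strip {'point': [186.3, 242.4], 'conf': 0.67} [0.6112 0.2568 0.2   ]
159 [0.5562 0.3155 0.1316] [126.7296 138.0566]
135 [0.55   0.2208 0.1308] [142.0889 251.0741]
```

View pics/w3.png

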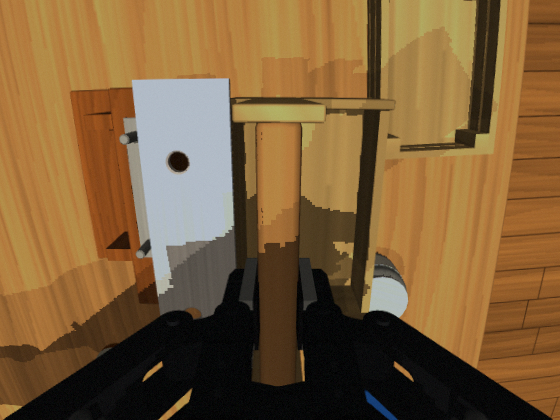

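Pin tips show at ≈(125,138) and ≈(141,253), and strip hole 1 at ≈(178,161). I'll refine each in one common (wrist) calibration.

```bash
cat > m.py <<'E'
from fit import *
f=optics.grab_frame('wrist');s=status.get_state();e=np.array(s['ee_pos']);R=Ro.from_euler('xyz',s['tool_rot'],degrees=True)
X=cloud(f);Y=R.inv().apply((X-e).reshape(-1,3)).reshape(X.shape)
m=(abs(Y[...,1]+.05)<.035)&(abs(Y[...,2]-.048)<.008)&(Y[...,0]>-.02)&(Y[...,0]<.1)
P=Y[m];print('strip z tool med',np.median(P[:,2]),'end x',P[:,0].max())
lo,hi,xs=[],[],np.arange(-.015,.08,.004)
for x in xs:
    q=P[abs(P[:,0]-x)<.002,1];lo.append(q.min());hi.append(q.max())
for e_ in (lo,hi):
    c=np.polyfit(xs,e_,1);r=np.array(e_)-np.polyval(c,xs);g=abs(r)<.002;c=np.polyfit(xs[g],np.array(e_)[g],1);print('edge slope deg',np.degrees(c[0]),'at0',c[1],g.sum())
A=np.c_[P[:,:2],np.ones(len(P))];print('tilt deg',np.degrees(np.linalg.lstsq(A,P[:,2],rcond=None)[0][:2]))
zt=np.median(P[:,2])
g=cv2.cvtColor(f['image'],cv2.COLOR_BGR2GRAY)
w=g[145:177,162:195].astype(float);mm=w<100;y,x=np.nonzero(mm);p=[162+(x.min()+x.max())/2,145+(y.min()+y.max())/2]
h=R.inv().apply(atz(f,p,e[2]-zt)-e);print('hole px',p,'tool',h,'n',mm.sum())
E
python3 - <<'E'
from m import *
cv2.imwrite('pics/w4.png',np.hstack([cv2.resize(f['image'][a:a+40,100:160],None,fx=6,fy=6,interpolation=2) for a in (115,230)]))
F={c:optics.grab_frame(c) for c in('top','scene')}
for q in ([125,138.5],[140.5,253]): print('pin wrist ray z.135',atz(f,q,.135))
E
```

```text
strip z tool med 0.04779575997254322 end x 0.08781475604639431
edge slope deg -0.18229096027589045 at0 -0.072235786957302 24
edge slope deg 0.3022342293488598 at0 -0.024040035501540935 24
tilt deg [-0.0432  1.0575]
hole px [np.float64(177.5), np.float64(161.5)] tool [ 0.0462 -0.0521  0.0476] n 334
pin wrist ray z.135 [0.5564 0.3154 0.135 ]
pin wrist ray z.135 [0.5504 0.2207 0.135 ]
```

View pics/w4.png

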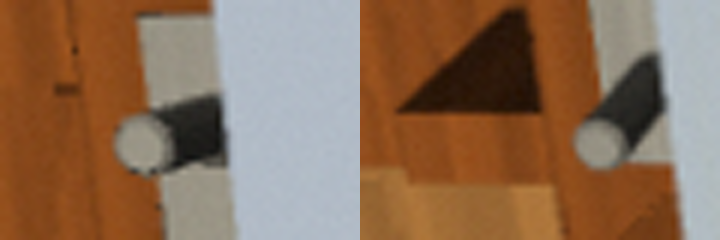

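```bash
python3 - <<'E'
from h import *
np.set_printoptions(precision=4,suppress=True)
f=optics.grab_frame('wrist')
a,b=atz(f,[123.4,138.5],.135),atz(f,[139.6,253.5],.135);d=a-b;print(a,b,np.linalg.norm(d))
yaw=np.degrees(np.arctan2(d[1],d[0]));mid=(a+b)/2;print(mid,yaw)
yaw=86.5
R=Ro.from_euler('xyz',[180,0,yaw],degrees=True);t=mid-R.apply([-.0018,-.0521,0]);print('home tool xy',t)
s=status.get_state()
plan([t[0]+.003*.998,t[1],s['ee_pos'][2]],yaw)
E
```

```text
[0.555 0.316 0.135] [0.5494 0.2208 0.135 ] 0.09538222557659637
[0.5522 0.2684 0.135 ] 86.6526384394156
home tool xy [0.6043 0.267  0.135 ]
travel [ 0.0029 -0.0597 -0.0001] rot [ 0.0023  0.001  -0.0006]
```

Call:
{"op": "drive_tool", "data": {"rows": [{"travel": [0.003,-0.01,0],"delta_rot": [0.002,0.001,0],"gripper": 0.01},{"travel": [0.003,-0.025,0],"delta_rot": [0.002,0.001,0],"gripper": 0.01},{"travel": [0.003,-0.045,0],"delta_rot": [0.002,0.001,0],"gripper": 0.01},{"travel": [0.003,-0.055,0],"delta_rot": [0.002,0.001,0],"gripper": 0.01},{"travel": [0.003,-0.06,0],"delta_rot": [0.002,0.001,0],"gripper": 0.01},{"travel": [0.003,-0.06,0],"delta_rot": [0.002,0.001,0],"gripper": 0.01},{"travel": [0.003,-0.06,0.01],"delta_rot": [0.002,0.001,0],"gripper": 0.01},{"travel": [0.003,-0.06,0.02],"delta_rot": [0.002,0.001,0],"gripper": 0.01},{"travel": [0.003,-0.06,0.03],"delta_rot": [0.002,0.001,0],"gripper": 0.01},{"travel": [0.003,-0.06,0.04],"delta_rot": [0.002,0.001,0],"gripper": 0.01},{"travel": [0.003,-0.06,0.05],"delta_rot": [0.002,0.001,0],"gripper": 0.01},{"travel": [0.003,-0.06,0.06],"delta_rot": [0.002,0.001,0],"gripper": 0.01},{"travel": [0.003,-0.06,0.06],"delta_rot": [0.002,0.001,0],"gripper": 0.01},{"travel": [0.003,-0.06,0.06],"delta_rot": [0.002,0.001,0],"gripper": 0.01}]}}

```text
time: 8.55
ee_pos: [0.6071, 0.2675, 0.2011]
tool_rot: [-180.0, 0.0, 86.5]
force: [0.7, 0.5, -3.2]
finger_gap: 0.0144
grip_force: 60.5
```

```bash
python3 - <<'E'
from m import *
print(s['ee_pos'],s['tool_rot'],s['force'],s['time'])
F=optics.grab_frame('scene')
cv2.imwrite('pics/w5.png',np.hstack([cv2.resize(f['image'][135:190,150:205],None,fx=7,fy=7,interpolation=2),cv2.resize(F['image'][170:235,420:485],(385,385),interpolation=2)]))
t=np.array([.6043,.267,s['ee_pos'][2]]);plan(t,86.5)
E
```

```text
strip z tool med 0.048290813392687745 end x 0.08767983752107276
edge slope deg -0.08612706678870347 at0 -0.07257314583555881 24
edge slope deg 0.3263018632748779 at0 -0.024309412799546754 24
tilt deg [-0.0315  1.0394]
hole px [np.float64(177.0), np.float64(161.5)] tool [ 0.0461 -0.0527  0.0483] n 241
[0.6072 0.2677 0.2017] [179.9717  -0.0242  86.504 ] [-0.3314  1.1579 -1.9035] 8.6
travel [-0.0009 -0.003   0.0003] rot [ 0.001  -0.0005 -0.    ]
```

View pics/w5.png

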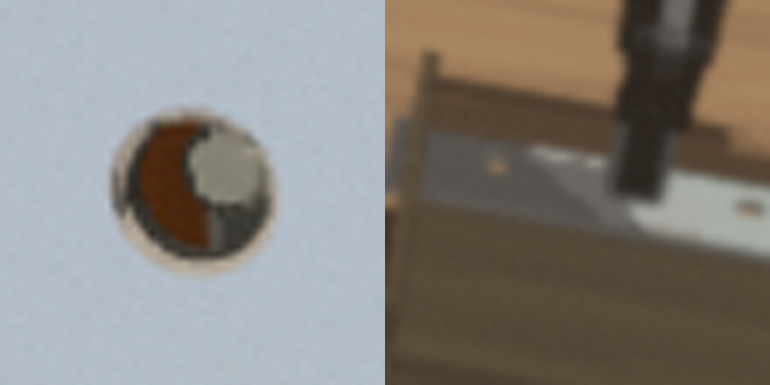

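Through hole 1 (wrist), the pin tip shows at ≈(182,158.7), inside the hole rim centred at ≈(177.5,162). That gives a direct error reading.

```bash
python3 - <<'E'
from h import *
np.set_printoptions(precision=4,suppress=True)
f=optics.grab_frame('wrist');s=status.get_state();e=s['ee_pos'];R=Ro.from_euler('xyz',s['tool_rot'],degrees=True)
print(e)
for px in ([182.1,158.7],[181.7,159]): print('pin',R.inv().apply(atz(f,px,.135)-e))
for px in ([177.5,162.0],[177.,161.5]):
  for z in (.0483,.0533): print('hole',z,R.inv().apply(atz(f,px,e[2]-z)-e))
E
```

```text
[0.6074 0.2678 0.2021]
pin [ 0.0442 -0.0551  0.067 ]
pin [ 0.044  -0.0553  0.067 ]
hole 0.0483 [ 0.0459 -0.0524  0.0483]
hole 0.0533 [ 0.0449 -0.0538  0.0533]
hole 0.0483 [ 0.0462 -0.0526  0.0483]
hole 0.0533 [ 0.0452 -0.0541  0.0533]
```

Call:
{"op": "drive_tool", "data": {"rows": [{"travel": [-0.002,-0.0027,0],"delta_rot": [0,0,0],"gripper": 0.01},{"travel": [-0.002,-0.0027,0.003],"delta_rot": [0,0,0],"gripper": 0.01},{"travel": [-0.002,-0.0027,0.006],"delta_rot": [0,0,0],"gripper": 0.01},{"travel": [-0.002,-0.0027,0.009],"delta_rot": [0,0,0],"gripper": 0.01},{"travel": [-0.002,-0.0027,0.01],"delta_rot": [0,0,0],"gripper": 0.01},{"travel": [-0.002,-0.0027,0.01],"delta_rot": [0,0,0],"gripper": 0.01},{"travel": [-0.002,-0.0027,0.01],"delta_rot": [0,0,0],"gripper": 0.01}]}}

```text
time: 9.4
ee_pos: [0.6043, 0.2657, 0.1913]
tool_rot: [-180.0, -0.0, 86.5]
force: [0.8, 0.9, -2.6]
finger_gap: 0.0147
grip_force: 60.6
```

```bash
python3 - <<'E'
from m import *
print(s['ee_pos'],s['tool_rot'],s['force'],s['time'])
cv2.imwrite('pics/w6.png',cv2.resize(f['image'][135:190,150:205],None,fx=8,fy=8,interpolation=2))
E
```

```text
strip z tool med 0.04783246797865745 end x 0.08789538397319394
edge slope deg -0.09474082564294889 at0 -0.07233155263625962 24
edge slope deg 0.3112300622723795 at0 -0.024112917452532013 24
tilt deg [-0.0553  1.0388]
hole px [np.float64(177.0), np.float64(161.5)] tool [ 0.0463 -0.0525  0.0478] n 224
[0.6043 0.2658 0.1913] [179.9946  -0.0077  86.504 ] [ 1.0243 -0.4053 -2.8231] 9.45
```

View pics/w6.png

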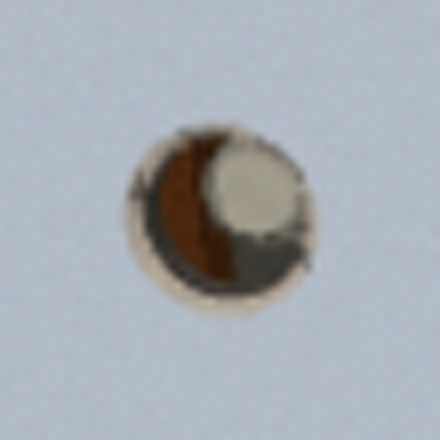

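Picture: the pin face centre is at ≈(181.4,158.3) and the hole rim centre at ≈(177.4,162).

```bash
python3 - <<'E'
from h import *
np.set_printoptions(precision=4,suppress=True)
f=optics.grab_frame('wrist');s=status.get_state();e=s['ee_pos'];R=Ro.from_euler('xyz',s['tool_rot'],degrees=True)
print(e)
for px in ([181.4,158.3],[181,158.7]): print('pin',R.inv().apply(atz(f,px,.135)-e))
for px in ([177.4,162.0],[177.,161.5]): print('hole',R.inv().apply(atz(f,px,e[2]-.048)-e))
print('px of ideal: hole center at tip depth', f['fx'])
E
```

```text
[0.6043 0.2658 0.1914]
pin [ 0.0464 -0.0524  0.0564]
pin [ 0.0462 -0.0526  0.0564]
hole [ 0.046  -0.0523  0.048 ]
hole [ 0.0463 -0.0525  0.048 ]
px of ideal: hole center at tip depth 344.9923725791586
```

Aligned to a few tenths of a millimetre; now lowering gently.

Call:
{"op": "drive_tool", "data": {"rows": [{"travel": [0,0,0.001],"delta_rot": [0,0,0],"gripper": 0.01},{"travel": [0,0,0.002],"delta_rot": [0,0,0],"gripper": 0.01},{"travel": [0,0,0.003],"delta_rot": [0,0,0],"gripper": 0.01},{"travel": [0,0,0.004],"delta_rot": [0,0,0],"gripper": 0.01},{"travel": [0,0,0.004],"delta_rot": [0,0,0],"gripper": 0.01}]}}

```text
time: 10.0
ee_pos: [0.6042, 0.2656, 0.187]
tool_rot: [-180.0, 0.0, 86.5]
force: [0.8, -0.1, -3.6]
finger_gap: 0.0151
grip_force: 60.6
```

Call:
{"op": "drive_tool", "data": {"rows": [{"travel": [0,0,0.001],"delta_rot": [0,0,0],"gripper": 0.01},{"travel": [0,0,0.0015],"delta_rot": [0,0,0],"gripper": 0.01},{"travel": [0,0,0.0015],"delta_rot": [0,0,0],"gripper": 0.01}]}}

```text
time: 10.3
ee_pos: [0.6042, 0.2656, 0.1856]
tool_rot: [-180.0, 0.0, 86.5]
force: [0.2, 0.1, -3.1]
finger_gap: 0.015
grip_force: 60.6
```

Call:
{"op": "drive_tool", "data": {"rows": [{"travel": [0,0,0.001],"delta_rot": [0,0,0],"gripper": 0.01},{"travel": [0,0,0.002],"delta_rot": [0,0,0],"gripper": 0.01},{"travel": [0,0,0.002],"delta_rot": [0,0,0],"gripper": 0.01}]}}

```text
time: 10.6
ee_pos: [0.6042, 0.2656, 0.1835]
tool_rot: [-180.0, 0.0, 86.5]
force: [-0.0, -0.3, -3.2]
finger_gap: 0.015
grip_force: 60.6
```

Call:
{"op": "drive_tool", "data": {"rows": [{"travel": [0,0,0.001],"delta_rot": [0,0,0],"gripper": 0.01},{"travel": [0,0,0.002],"delta_rot": [0,0,0],"gripper": 0.01},{"travel": [0,0,0.002],"delta_rot": [0,0,0],"gripper": 0.01}]}}

```text
time: 10.9
ee_pos: [0.6042, 0.2656, 0.1815]
tool_rot: [-180.0, 0.0, 86.5]
force: [0.3, -0.1, -3.0]
finger_gap: 0.0153
grip_force: 60.6
```

Call:
{"op": "drive_tool", "data": {"rows": [{"travel": [0,0,0.0015],"delta_rot": [0,0,0],"gripper": 0.01},{"travel": [0,0,0.003],"delta_rot": [0,0,0],"gripper": 0.01},{"travel": [0,0,0.0045],"delta_rot": [0,0,0],"gripper": 0.01},{"travel": [0,0,0.0045],"delta_rot": [0,0,0],"gripper": 0.01}]}}

```text
time: 11.3
ee_pos: [0.6041, 0.2656, 0.1769]
tool_rot: [-180.0, 0.0, 86.5]
force: [-0.1, 0.0, -3.6]
finger_gap: 0.0151
grip_force: 60.6
```

Call:
{"op": "drive_tool", "data": {"rows": [{"travel": [0,0,0.0015],"delta_rot": [0,0,0],"gripper": 0.01},{"travel": [0,0,0.003],"delta_rot": [0,0,0],"gripper": 0.01},{"travel": [0,0,0.0045],"delta_rot": [0,0,0],"gripper": 0.01},{"travel": [0,0,0.0045],"delta_rot": [0,0,0],"gripper": 0.01}]}}

```text
time: 11.7
ee_pos: [0.6042, 0.2656, 0.1724]
tool_rot: [-180.0, 0.0, 86.5]
force: [0.1, 0.3, -3.5]
finger_gap: 0.0148
grip_force: 60.6
```

Call:
{"op": "drive_tool", "data": {"rows": [{"travel": [0,0,0.0015],"delta_rot": [0,0,0],"gripper": 0.01},{"travel": [0,0,0.003],"delta_rot": [0,0,0],"gripper": 0.01},{"travel": [0,0,0.0045],"delta_rot": [0,0,0],"gripper": 0.01},{"travel": [0,0,0.006],"delta_rot": [0,0,0],"gripper": 0.01},{"travel": [0,0,0.006],"delta_rot": [0,0,0],"gripper": 0.01}]}}

```text
time: 12.2
ee_pos: [0.6042, 0.2656, 0.1664]
tool_rot: [-180.0, 0.0, 86.5]
force: [-0.2, 0.6, -3.5]
finger_gap: 0.0149
grip_force: 60.6
```

Call:
{"op": "drive_tool", "data": {"rows": [{"travel": [0,0,0.001],"delta_rot": [0,0,0],"gripper": 0.01},{"travel": [0,0,0.002],"delta_rot": [0,0,0],"gripper": 0.01},{"travel": [0,0,0.002],"delta_rot": [0,0,0],"gripper": 0.01}]}}

```text
time: 12.5
ee_pos: [0.6042, 0.2656, 0.1645]
tool_rot: [-180.0, 0.0, 86.5]
force: [-0.4, 0.1, -3.4]
finger_gap: 0.0147
grip_force: 60.6
```

Call:
{"op": "drive_tool", "data": {"rows": [{"travel": [0,0,0.0005],"delta_rot": [0,0,0],"gripper": 0.01},{"travel": [0,0,0.001],"delta_rot": [0,0,0],"gripper": 0.01},{"travel": [0,0,0.001],"delta_rot": [0,0,0],"gripper": 0.01}]}}

```text
time: 12.8
ee_pos: [0.6042, 0.2656, 0.1637]
tool_rot: [-180.0, 0.0, 86.5]
force: [-0.0, -0.8, -2.7]
finger_gap: 0.0148
grip_force: 60.6
```

Call:
{"op": "drive_tool", "data": {"rows": [{"travel": [0,0,0.0005],"delta_rot": [0,0,0],"gripper": 0.01},{"travel": [0,0,0.0005],"delta_rot": [0,0,0],"gripper": 0.01}]}}

```text
time: 13.0
ee_pos: [0.6043, 0.2656, 0.1632]
tool_rot: [-180.0, 0.0, 86.5]
force: [-0.1, -0.1, -2.8]
finger_gap: 0.0148
grip_force: 60.6
```

Call:
{"op": "drive_tool", "data": {"rows": [{"travel": [0,0,0.0005],"delta_rot": [0,0,0],"gripper": 0.01},{"travel": [0,0,0.0005],"delta_rot": [0,0,0],"gripper": 0.01}]}}

```text
time: 13.2
ee_pos: [0.6042, 0.2657, 0.1627]
tool_rot: [-180.0, 0.0, 86.5]
force: [-0.4, 0.3, -3.4]
finger_gap: 0.0144
grip_force: 60.6
```

Call:
{"op": "drive_tool", "data": {"rows": [{"travel": [0,0,0.0005],"delta_rot": [0,0,0],"gripper": 0.01},{"travel": [0,0,0.0005],"delta_rot": [0,0,0],"gripper": 0.01}]}}

```text
time: 13.4
ee_pos: [0.6043, 0.2657, 0.1623]
tool_rot: [180.0, -0.0, 86.5]
force: [0.5, -0.6, -2.5]
finger_gap: 0.0147
grip_force: 60.6
```

Call:
{"op": "drive_tool", "data": {"rows": [{"travel": [0,0,0.0005],"delta_rot": [0,0,0],"gripper": 0.01},{"travel": [0,0,0.0005],"delta_rot": [0,0,0],"gripper": 0.01}]}}

```text
time: 13.6
ee_pos: [0.6044, 0.2657, 0.1622]
tool_rot: [180.0, -0.0, 86.5]
force: [0.6, -0.6, 0.2]
finger_gap: 0.0154
grip_force: 61.0
```

Call:
{"op": "drive_tool", "data": {"rows": [{"travel": [0,0,0.0005],"delta_rot": [0,0,0],"gripper": 0.01},{"travel": [0,0,0.0005],"delta_rot": [0,0,0],"gripper": 0.01}]}}

```text
time: 13.8
ee_pos: [0.6046, 0.2657, 0.162]
tool_rot: [179.9, -0.0, 86.5]
force: [-0.2, -2.0, 3.7]
finger_gap: 0.0149
grip_force: 61.7
```

Contact is felt with the pins fully through. I'll ease off slightly and open.

Call:
{"op": "drive_tool", "data": {"force": 20, "rows": [{"travel": [0,0,-0.0005],"delta_rot": [0,0,0],"gripper": 0.01},{"travel": [0,0,-0.0005],"delta_rot": [0,0,0],"gripper": 0.01},{"travel": [0,0,-0.0005],"delta_rot": [0,0,0],"gripper": 0.018},{"travel": [0,0,-0.0005],"delta_rot": [0,0,0],"gripper": 0.024},{"travel": [0,0,-0.0005],"delta_rot": [0,0,0],"gripper": 0.035},{"travel": [0,0,-0.0005],"delta_rot": [0,0,0],"gripper": 0.05},{"travel": [0,0,-0.0005],"delta_rot": [0,0,0],"gripper": 0.06},{"travel": [0,0,-0.0005],"delta_rot": [0,0,0],"gripper": 0.06},{"travel": [0,0,-0.0005],"delta_rot": [0,0,0],"gripper": 0.06},{"travel": [0,0,-0.0005],"delta_rot": [0,0,0],"gripper": 0.06}]}}

```text
time: 14.8
ee_pos: [0.6043, 0.2657, 0.1617]
tool_rot: [-180.0, -0.0, 86.5]
force: [-0.3, -0.7, -0.1]
finger_gap: 0.06
grip_force: 0.0
```

```bash
cat > chk.py <<'E'
from fit import *
s=status.get_state();print(s['ee_pos'],s['force'],s['finger_gap'],s['time'])
for c in ('wrist','top','scene'):
    f=optics.grab_frame(c);X=cloud(f)
    for n,b in dict(bar=((.57,.65),(.21,.32),(.16,.185)),strip=((.525,.574),(.18,.36),(.108,.125)),pins=((.53,.575),(.18,.36),(.126,.15))).items():
        P=X[sel(X,*b)]
        if len(P)>5:print(c,n,len(P),P.mean(0),np.percentile(P[:,2],[5,50,95]))
    for n in ('caddy','caddy_bar','caddy_strip'):
        for k in pinpoint(n,c)[:1]:print('  ',n,round(k['conf'],2),atz(f,k['point'],{'caddy':.03,'caddy_bar':.17,'caddy_strip':.11}[n]))
E
python3 chk.py
```

```text
[0.6043 0.2657 0.1617] [-0.2711 -0.6827 -0.1458] 0.06003740540763919 14.8
wrist bar 11381 [0.6078 0.2762 0.1755] [0.1668 0.1761 0.181 ]
wrist strip 16682 [0.5552 0.2911 0.1149] [0.1137 0.1149 0.1161]
wrist pins 302 [0.5555 0.3157 0.1329] [0.1277 0.1337 0.1351]
   caddy 0.74 [0.6212 0.2609 0.03  ]
   caddy_bar 0.65 [0.606 0.265 0.17 ]
   caddy_strip 0.93 [0.5518 0.2656 0.11  ]
top bar 308 [0.6081 0.2441 0.1755] [0.1662 0.1763 0.1804]
top strip 953 [0.5529 0.2332 0.1157] [0.1123 0.1158 0.119 ]
top pins 17 [0.551  0.2183 0.1326] [0.128  0.1331 0.1373]
   caddy 0.58 [0.6226 0.2553 0.03  ]
   caddy_bar 0.85 [0.605  0.2659 0.17  ]
   caddy_strip 0.7 [0.5604 0.2688 0.11  ]
scene bar 456 [0.6162 0.2639 0.1726] [0.1634 0.1739 0.1798]
scene strip 483 [0.5583 0.2609 0.1155] [0.1125 0.1154 0.1184]
   caddy 0.75 [0.6261 0.2642 0.03  ]
   caddy_bar 0.62 [0.6082 0.2596 0.17  ]
   caddy_strip 0.96 [0.5325 0.2774 0.11  ]
```

The strip top is at z≈0.115, flat on the block with the pins standing through it. Now I retreat straight up.

Call:
{"op": "drive_tool", "data": {"rows": [{"travel": [0,0,-0.005],"delta_rot": [0,0,0],"gripper": 0.06},{"travel": [0,0,-0.015],"delta_rot": [0,0,0],"gripper": 0.06},{"travel": [0,0,-0.03],"delta_rot": [0,0,0],"gripper": 0.06},{"travel": [0,0,-0.05],"delta_rot": [0,0,0],"gripper": 0.06},{"travel": [0,0,-0.08],"delta_rot": [0,0,0],"gripper": 0.06},{"travel": [0,0,-0.1],"delta_rot": [0,0,0],"gripper": 0.06},{"travel": [0,0,-0.1],"delta_rot": [0,0,0],"gripper": 0.06},{"travel": [0,0,-0.1],"delta_rot": [0,0,0],"gripper": 0.06},{"travel": [0,0,-0.1],"delta_rot": [0,0,0],"gripper": 0.06},{"travel": [0,0,-0.1],"delta_rot": [0,0,0],"gripper": 0.06}]}}

```text
time: 16.4
ee_pos: [0.604, 0.2654, 0.2608]
tool_rot: [-179.9, 0.1, 86.5]
force: [-0.7, 0.1, -0.6]
finger_gap: 0.0602
grip_force: 0.0
```

```bash
python3 chk.py | grep -v '   '; python3 - <<'E'
from fit import *
f=optics.grab_frame('wrist');X=cloud(f)
for n,b in dict(strip=((.525,.574),(.18,.36),(.108,.125)),bar=((.59,.622),(.2,.33),(.165,.188))).items():
    P=X[sel(X,*b)];A=np.c_[P[:,:2]-P[:,:2].mean(0),np.ones(len(P))];print(n,rect(P),'slopes rad',np.linalg.lstsq(A,P[:,2],rcond=None)[0][:2])
E
```

```text
[0.604  0.2654 0.2608] [-0.6927  0.0789 -0.6339] 0.06016026068693621 16.4
wrist bar 3663 [0.606  0.2693 0.176 ] [0.1743 0.1762 0.1773]
wrist strip 9575 [0.5538 0.2755 0.1149] [0.1136 0.1149 0.1163]
wrist pins 204 [0.5521 0.268  0.1328] [0.1272 0.1338 0.1351]
top bar 420 [0.606  0.2617 0.176 ] [0.1695 0.1766 0.1795]
top strip 1367 [0.5538 0.2581 0.1157] [0.1124 0.1157 0.119 ]
top pins 35 [0.554  0.2676 0.1332] [0.1282 0.1337 0.1367]
scene bar 477 [0.6094 0.2648 0.1725] [0.1635 0.1741 0.1784]
scene strip 570 [0.5587 0.2627 0.1155] [0.1129 0.1155 0.1183]
strip (array([551.1, 268.8]), array([ 45.8, 177.5]), 0.0, 'mean', array([0.5538, 0.276 ]), 'axis deg', np.float64(89.57)) slopes rad [-0.0295  0.0013]
bar (array([605.7, 264.9]), array([130.8,  16.1]), 86.5, 'mean', array([0.606 , 0.2707]), 'axis deg', np.float64(86.41)) slopes rad [-0.0226  0.0018]
```

The caddy hangs level to within about 0.03 rad, square to the block, with both pins through and the gripper clear. I'm handing it in.

```bash
python3 -c "
from bench import job
print(job.job_done())"
```

```text
the job is handed in; nothing more can be done
None
```

The caddy hangs on both pins with its strip flat on the block and the gripper clear, and the job is handed in; no verdict came back. It took about 17 s, and the highest push I read on the block was about 7 N.

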